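# Brush out the nib hopper and hang up the brush

### The arm

A 6-joint arm with a two-finger parallel gripper is mounted at the origin on the work surface. World frame = base frame: x ahead of the robot, y to its left, z up, the work surface at z = 0. Lengths are in m, angles in rad, forces in N, time in s.
With the tool pointing down it reaches from about 0.425 to 0.95 m from the base axis. Payload 3.5 kg.
Tool frame: the origin (TCP) lies on the centre line of the jaws, within the pads' length; the fingertips stand 19 mm ahead of it and the grasp point (between the pads) is the TCP; z points along the fingers, y is the line along which they close (so a half turn about z gives the same grasp; the last joint's range is limited). The gripper opens to 85 mm and grips with 20 to 120 N. Pads are 22 mm wide; open, the fingers measure 114 mm over their backs; the gripper's body (76 mm by 85 mm) begins 54 mm behind the grasp point. The pads swing forward as they close: fully open they stand 13 mm farther back than shut.
Start: joints at [-1.327, 0.286, 1.577, -0, 1.279, -0.15], TCP at [0.259, -0.623, 0.25] pointing down, gripper open.
Joint ranges: [-2.77, 2.77], [-0.9, 2.22], [0.21, 2.48], [-1.53, 4.67], [0.24, 2.81], [-2.84, 2.84]. Speed limits (rad/s): [2.79, 2.79, 3.14, 3.14, 3.14, 3.14].

### API

Orientations are given as a unit quaternion [x, y, z, w].
In Python, from plant import ctrl, imaging gives the robot as it stands. The module is installed in compiled form; this text tells all that it offers.
- The arm moves only by the shell command python3 -m handwheel 'ROWS' [OPENING] [FORCE]. ROWS is JSON, one flat list of numbers, 6 for each row, row after row: the shift along the world's x, y, z in units of 150 mm (1.0 is 150 mm), then the turn, a rotation vector about the world's x, y, z in units of 90 degrees (1.0 is 90 degrees). In form: [tx, ty, tz, rx, ry, rz, tx, ty, tz, rx, ry, rz, ...]. A call has 1 to 5 rows; each row shifts and turns the commanded pose from where the row before left it; what a row does not reach is not made up. A row lasts 1/12 s, in which the tool goes at most 41.7 mm and 7.16 degrees, less where a joint would pass 70% of its speed; a pose out of reach is approached as far as the arm can. A call with a number of a shift or a turn outside -1 to 1 is refused whole. A call with a gripper value outside its range is refused whole. OPENING is the opening, from 0 (shut) to 1 (fully open), set as the call begins (- or left out, the last holds). The fingers move at their own pace and stop on an object; FORCE is the grip in N (left out, the last holds). Time passes only in rows, so rows that do not move let the fingers close. It gives the time, the measured TCP pose, the force, the opening and the grip force at its end, in the units of the state.
- ctrl.get_state(): the state, without advancing time (a new reading comes with each control period).
- imaging.read_camera(name): name is "scene" or "side" or "wrist"; returns (picture, depth): 400x640x3 uint8, blue, green, red; 400x640 float32, m along the optical axis (not along the pixel's ray), 0 where there is no reading.
- imaging.get_calibration(name): a dict with "fovy" (degrees; the focal length in pixels is half the picture's height over the tangent of half this angle, whatever the lens; pixels are square), "cx", "cy" (the principal point, pixels), "R" (3x3) and "t" (3): a world point X has camera coordinates R X + t. Camera axes: x right, y down, z forward; pixel columns grow to the right and rows downward; lengths in m; the calibration is good to about 2 mm. A picture is of the moment at which its call begins: read the wrist's pose just before it. get_calibration takes no time and is no camera call; for the wrist camera it gives the pose at the moment of the call.
- ctrl.sign_off(): hands the job in; it is judged then, once.
The state is a dict: "time": time; "qpos": joint angles; "dq": joint speeds; "joint_efforts": joint torques, N m; "eef_pos": TCP position; "tcp_rot": TCP orientation; "contact_force": force on the tool from outside, world axes, zero at the start; "wrist_torque": the same for the moment, N m; "opening": opening from 0.0 (shut) to 1.0 (fully open); "finger_force": force on a finger pad.
Only numpy, scipy, OpenCV 4.12 (cv2) and the standard library are available. Lean on these libraries where they do the work, as an engineer would, in place of code of your own. Each camera call takes 0.05 s, during which the arm holds its last target. There are 200 camera calls.

### The job

Swing the dust cover of the nib hopper aside, then take the long brush out of its holder and scrub the inside of the hopper with it: three times down to within 10 mm of its floor, drawn up more than 60 mm between. Then hang the brush by its loop on the peg of the post, leaving the cover open for refilling and everything else on the bench where it stands.

Things in the scene. Friction and masses are not known exactly. Their poses are not given: they have to be found in the camera images.
- hopper: Fixed nib hopper: tall open steel cup on a grey base plate (130 x 85 x 10 mm), with a hinge post (16 mm) carrying a dust cover. Origin on the table under the hinge post axis, z up; the cup axis lies 42 mm along -x of this frame. Cup 54 mm outer, 46 mm inner diameter, inner floor at z = 14 mm, rim at z = 122 mm.
- hopper_floor (a point): Centre of the cup's inner floor (14 mm above the table).
- cover (a joint): Swivel dust cover, turning about the vertical hinge post. 0 rad: centred over the cup; grows counter-clockwise seen from above, to 1.95 rad; stays where left (about 1 N at the pin moves it). Dark steel disc, 58 mm diameter, 4 mm thick, underside 124 mm above the table, centred 42 mm from the hinge axis. Clear of the brush from about 1.2 rad.
- cover_pin (a point): Centre of the top (156 mm above the table) of the upright steel pin on the cover: 10 mm thick, 28 mm tall, 52 mm from the hinge axis. Push it sideways to swing the cover.
- brush: Long brush, 192 mm, about 80 g, loose, upright in its holder, pale bristle head down. Origin: bottom centre of the head, z towards the loop. Head 37 mm diameter, 70 mm long; steel shaft 8 mm; on top a wooden rectangular loop 36 mm wide (y), 42 mm tall (z 150 to 192 mm), 12 mm thick (x), its window 24 mm wide, 28 mm tall, open along x.
- brush_tip (a point): Centre of the bottom of the bristle head (the body's origin).
- brush_loop (a point): Centre of the loop's window, 171 mm above the tip; the window's axis is the brush's x. The loop is best gripped here across its 36 mm width (y).
- holder: Fixed grey plastic brush holder: square 90 mm base with an upright cup of 52 mm outer and 44 mm inner diameter, floor at z = 12 mm, rim at z = 63 mm. Origin at the centre of its underside. The brush stands in it.
- post: Fixed hanging post: grey base 110 x 100 x 12 mm, aluminium post 16 mm thick, 241 mm tall, with one steel peg. Origin on the table under the post's axis; the peg runs along -x of this frame.
- peg (a point): Point on the peg's axis where the loop should hang, 32 mm from the post's axis and 225 mm above the table; axes as post. The peg is 8 mm thick, sticks out 62 mm from the post's axis along -x, rises about 10 degrees towards its free end and ends in a 13 mm ball (centre 230 mm above the table).
- bottle_a: White plastic bottle with grey cap, 56 mm diameter, 180 mm tall, loose, upright; origin centre of underside. Leave it alone.
- bottle_b: Another bottle of the same kind. Leave it alone.
- tumbler: Low open steel cup, 60 mm rim diameter, 70 mm tall, loose, no cover; origin centre of underside. Leave it alone.
- tape: Roll core, a ring 90 mm across, 36 mm tall, lying flat; origin centre of underside. Leave it alone.
- barrel_a: Green pen barrel standing upright, 24 mm diameter, 105 mm tall; origin centre of underside. Leave it alone.
- barrel_b: Another barrel of the same kind. Leave it alone.

How it is judged:
By the outcome, as a careful person would: the job done as asked, in the order asked, and still so for the second after the job is handed in, with the robot touching nothing.
It also fails if it takes over 72 s, if anything falls off the work surface, if the arm or the gripper's body presses on something with over 40 N, if the wrist force passes 120 N, or if a joint passes its speed limit or range.

## Working session

There is one attempt and no reset: what is moved stays moved. The work goes in short steps, Python scripts to look and compute and a shell command to move; the robot and the scene stay as the last step left them, time stands still between calls to the robot, and variables do not carry over. Pictures are saved under pics/ and viewed, at most 10 in all, crops included, and the job is handed in when it is done.

```bash
mkdir -p pics; cat > h.py <<'E'
import numpy as np, cv2
from plant import ctrl, imaging
def cal(n):
    c=imaging.get_calibration(n); f=200/np.tan(np.radians(c["fovy"])/2)
    return f,c["cx"],c["cy"],np.array(c["R"]),np.array(c["t"])
def shot(n,name):
    c=cal(n); p,d=imaging.read_camera(n); cv2.imwrite(f"pics/{name}.png",p)
    np.savez(f"{name}.npz",p=p,d=d,f=c[0],cx=c[1],cy=c[2],R=c[3],t=c[4]); return p,d
def load(name):
    return np.load(f"{name}.npz")
def atz(z,u,v,h):
    r=z["R"].T@np.array([(u-z["cx"])/z["f"],(v-z["cy"])/z["f"],1]); o=-z["R"].T@z["t"]
    return o+r*(h-o[2])/r[2]
def dep(z,u,v):
    d=z["d"][int(v),int(u)]
    return z["R"].T@(np.array([(u-z["cx"])/z["f"]*d,(v-z["cy"])/z["f"]*d,d])-z["t"])
def cloud(z):
    v,u=np.mgrid[0:400,0:640]; d=z["d"]
    P=np.stack([(u-z["cx"])/z["f"]*d,(v-z["cy"])/z["f"]*d,d],-1)
    return (P-z["t"])@z["R"]
def proj(z,X):
    c=z["R"]@np.array(X)+z["t"]; return z["f"]*c[:2]/c[2]+[z["cx"],z["cy"]]
def tri(l):
    A=0;b=0
    for z,u,v in l:
        r=z["R"].T@np.array([(u-z["cx"])/z["f"],(v-z["cy"])/z["f"],1]);r/=np.linalg.norm(r)
        M=np.eye(3)-np.outer(r,r);A=A+M;b=b+M@(-z["R"].T@z["t"])
    return np.linalg.solve(A,b)
E
python3 - <<'E'
from h import *
s=ctrl.get_state();print(s)
for n in("scene","side"):
    shot(n,n+"0");z=load(n+"0");print(n,z["f"],z["cx"],z["cy"],-z["R"].T@z["t"],z["R"])
E
```

```text
{'time': 0.0, 'qpos': array([-1.32696388e+00,  2.87202142e-01,  1.57821010e+00,  1.80825212e-05,
        1.27857819e+00, -1.50000136e-01]), 'dq': array([ 5.45155161e-05,  4.12165485e-04, -1.33497101e-03,  2.11703339e-03,
       -1.55171021e-03,  1.05256030e-03]), 'joint_efforts': array([-2.63592110e-04, -4.05983520e+01, -2.92623192e+01, -1.09725784e-04,
        5.83546178e-03,  8.93445275e-06]), 'eef_pos': array([ 0.25889748, -0.62270362,  0.24890488]), 'tcp_rot': array([ 9.80674362e-01,  1.95643445e-01, -4.75812551e-05, -1.19797463e-03]), 'contact_force': array([0.27376555, 0.0782719 , 0.34567678]), 'wrist_torque': array([-0.00082032,  0.00761508,  0.04106112]), 'finger_force': 0.0, 'opening': 0.9967302390838135}
scene 520.3034240565885 318.5024379662347 201.92162116936308 [ 1.50477687 -0.25439768  1.02895663] [[ 0.2844356   0.95852145 -0.01824889]
 [ 0.63505365 -0.20264008 -0.74541523]
 [-0.71819444  0.20043361 -0.66635059]]
side 468.15810319687125 317.6278933135 197.0780753097497 [0.33133475 0.65467146 1.0233037 ] [[-0.94929784 -0.31435868  0.00349836]
 [-0.24589375  0.73552251 -0.63130254]
 [ 0.19588231 -0.60015436 -0.77552876]]
```

View pics/scene0.png

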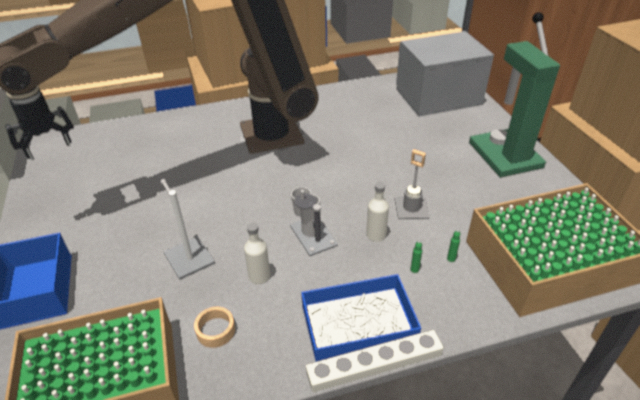

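View pics/side0.png

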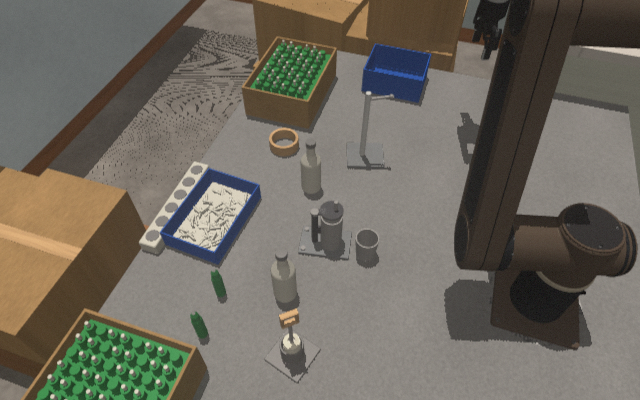

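The scene view shows the post base at (190,260) with its peg end at (165,183), the hopper at (312,225) with its cover and pin near (308,195), and the tumbler at (302,202). The bottles are at (377,215) and (257,258), and the brush loop is at (418,158) above its holder at (412,207). In the side view the peg runs from (368,95) to (392,97), the hopper is at (328,230), and the loop is at (289,319).

```bash
python3 - <<'E'
from h import *
def tile(n,u,v,w,h,k):
    c=load(n)["p"][v:v+h,u:u+w]; c=cv2.resize(c,None,fx=k,fy=k,interpolation=cv2.INTER_CUBIC)
    for i in range(0,w,10): cv2.line(c,(i*k,0),(i*k,6 if i%50 else 14),(0,0,255),1)
    for i in range(0,h,10): cv2.line(c,(0,i*k),(6 if i%50 else 14,i*k),(0,0,255),1)
    return c
a=np.hstack([tile("scene0",280,180,66,75,4),tile("scene0",385,145,67,75,4),tile("scene0",150,175,67,75,4)])
b=np.hstack([tile("side0",290,190,66,75,4),tile("side0",260,305,67,75,4),tile("side0",340,85,67,75,4)])
cv2.imwrite("pics/c1.png",np.vstack([a,b]))
E
```

```text
(no output)
```

View pics/c1.png

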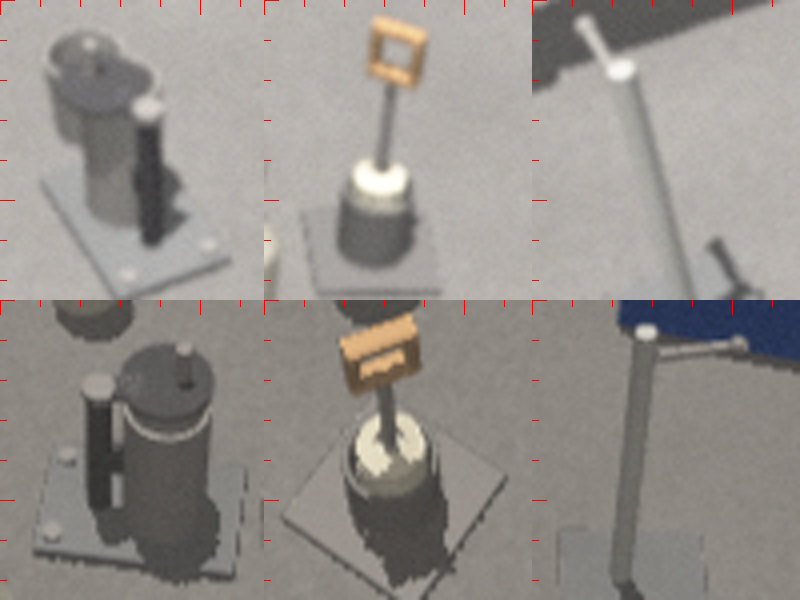

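Crop readings, in full-image pixels:

| Point | Scene | Side |
|---|---|---|
| Hinge top | (317,206.5) | (314.5,211.5) |
| Pin top | (302.5,190.7) | (336,201.7) |
| Loop window | (418.2,158.2) | (289.5,320) |
| Shaft foot | (414.7,188) | (290.5,339) |
| Post top | (172.5,192.2) | (368.7,92.7) |
| Peg ball | (163.2,181) | (392,96) |

```bash
python3 - <<'E'
from h import *
np.set_printoptions(precision=4,suppress=True)
A=load("scene0");B=load("side0")
for n,a,b in [("hinge",(317,206.5),(314.5,211.5)),("pin",(302.5,190.7),(336,201.7)),("loop",(418.2,158.2),(289.5,320)),("shaft",(414.7,188),(290.5,339)),("posttop",(172.5,192.2),(368.7,92.7)),("ball",(163.2,181),(392,96))]:
    X=tri([(A,*a),(B,*b)]);print(n,X,proj(A,X)-a,proj(B,X)-b)
# wood points
for n,z,bx in (("scene",A,(405,145,432,170)),("side",B,(275,305,305,332))):
    P=cloud(z);p=z["p"].astype(int);m=(p[...,2]-p[...,0]>50)&(z["d"]>0)
    k=np.zeros_like(m);k[bx[1]:bx[3],bx[0]:bx[2]]=1;Q=P[m&k];Q=Q[(Q[:,2]>.14)&(Q[:,2]<.23)]
    c=np.median(Q,0);Q=Q[np.linalg.norm(Q-c,axis=1)<.04]
    print(n,len(Q),c,Q.min(0),Q.max(0))
    r=cv2.minAreaRect((Q[:,:2]*1000).astype(np.float32));print(r)
    w,v=np.linalg.eigh(np.cov(Q[:,:2].T));print(w**.5,v[:,1])
# things by height
for n,z in (("scene",A),("side",B)):
    P=cloud(z).reshape(-1,3)
    for lo,hi in ((.1,.13),(.15,.2),(.05,.068),(.03,.04)):
        Q=P[(P[:,2]>lo)&(P[:,2]<hi)&(P[:,0]>.4)&(P[:,0]<1)&(abs(P[:,1])<.45)]
        g=np.zeros((200,300),np.uint8);ij=((Q[:,:2]-[.0,-.5])/.004).astype(int);ij=ij[(ij[:,0]<300)&(ij[:,1]<200)]
        ok=(ij>=0).all(1)&(ij[:,0]<300)&(ij[:,1]<200);g[ij[ok,1],ij[ok,0]]=1
        nn,_,st,ce=cv2.connectedComponentsWithStats(g)
        print(n,lo,[(*(ce[i]*.004+[0,-.5]).round(3),*(st[i,2:4]*4)) for i in range(1,nn) if st[i,4]>3])
E
```

```text
hinge [0.5504 0.0075 0.129 ] [-0.0485 -0.0281] [-0.046   0.0385]
pin [ 0.5056 -0.0184  0.1531] [-0.2268 -0.1434] [-0.2192  0.1936]
loop [0.5005 0.3069 0.1789] [-0.153  -0.0585] [-0.1882  0.136 ]
shaft [0.5046 0.3051 0.0781] [-0.5311 -0.1987] [-0.6272  0.4513]
posttop [ 0.5138 -0.3339  0.2373] [-0.149  -0.1264] [-0.1122  0.1334]
ball [ 0.4535 -0.3526  0.2282] [0.0719 0.0633] [ 0.0563 -0.068 ]
scene 124 [0.5062 0.3019 0.1975] [0.4876 0.2873 0.1609] [0.5268 0.3181 0.2077]
((507.0997009277344, 302.7258605957031), (38.39302444458008, 16.15191650390625), 36.458492279052734)
[0.0037 0.0112] [-0.7779 -0.6284]
side 142 [0.5021 0.3052 0.202 ] [0.4868 0.2923 0.1642] [0.5177 0.3196 0.2058]
((501.728759765625, 306.1925964355469), (35.16714859008789, 11.998388290405273), 43.19984817504883)
[0.0033 0.0095] [-0.7566 -0.6539]
scene 0.1 [(np.float64(0.819), np.float64(-0.413), np.int32(232), np.int32(56)), (np.float64(0.75), np.float64(-0.44), np.int32(28), np.int32(20)), (np.float64(0.777), np.float64(-0.44), np.int32(24), np.int32(24)), (np.float64(0.806), np.float64(-0.439), np.int32(24), np.int32(
[... 5747 characters left out ...]
np.int32(36)), (np.float64(0.94), np.float64(0.028), np.int32(120), np.int32(304)), (np.float64(0.845), np.float64(-0.087), np.int32(156), np.int32(60)), (np.float64(0.764), np.float64(0.071), np.int32(104), np.int32(232)), (np.float64(0.907), np.float64(0.039), np.int32(16), np.int32(164)), (np.float64(0.421), np.float64(-0.021), np.int32(40), np.int32(24)), (np.float64(0.503), np.float64(0.02), np.int32(52), np.int32(28)), (np.float64(0.546), np.float64(0.013), np.int32(16), np.int32(12)), (np.float64(0.417), np.float64(0.022), np.int32(40), np.int32(20)), (np.float64(0.565), np.float64(0.188), np.int32(56), np.int32(32)), (np.float64(0.709), np.float64(0.222), np.int32(20), np.int32(20))]
```

```bash
python3 -m handwheel '[0,0,0.2,0,0,0, 0,0,0.2,0,0,0, 0,0,0.2,0,0,0, 0.097,0.237,0,0,0,0.005, 0.097,0.237,0,0,0,0.005]' 0.5 30
python3 -m handwheel '[0.097,0.237,0,0,0,0.005, 0.097,0.237,0,0,0,0.005, 0.097,0.237,0,0,0,0.005, 0.097,0.237,0,0,0,0.005, 0.097,0.237,0,0,0,0.005]'
python3 -m handwheel '[0.097,0.237,0,0,0,0.005, 0.097,0.237,0,0,0,0.005, 0.097,0.237,0,0,0,0.005, 0.097,0.237,0,0,0,0.005, 0.097,0.237,0,0,0,0.005]'
python3 -m handwheel '[0.097,0.237,0,0,0,0.005, 0.097,0.237,0,0,0,0.005, 0.097,0.237,0,0,0,0.005, 0.097,0.237,0,0,0,0.005, 0.097,0.237,0,0,0,0.005]'
python3 -m handwheel '[0,0,0,0,0,0,0,0,0,0,0,0]'
python3 - <<'E'
from h import *
np.set_printoptions(precision=4,suppress=True)
s=ctrl.get_state();print(s["eef_pos"],s["tcp_rot"],s["opening"],s["qpos"])
shot("wrist","w1");z=load("w1");print(-z["R"].T@z["t"])
for X in([.5056,-.0184,.1531],[.5504,.0075,.129],[.5135,-.0135,.122]):print(proj(z,X))
E
```

```text
time: 0.52
eef_pos: [0.2878, -0.5533, 0.3427]
tcp_rot: [0.979, 0.202, 0.0, 0.002]
contact_force: [0.2, -0.4, 0.0]
opening: 0.501
finger_force: 0.0
time: 0.93
eef_pos: [0.361, -0.3725, 0.3397]
tcp_rot: [0.975, 0.222, -0.0, -0.0]
contact_force: [1.0, -0.0, 0.5]
opening: 0.501
finger_force: 0.0
time: 1.35
eef_pos: [0.4337, -0.1948, 0.34]
tcp_rot: [0.97, 0.242, -0.0, -0.0]
contact_force: [1.0, -0.1, -0.4]
opening: 0.498
finger_force: 0.0
time: 1.77
eef_pos: [0.5064, -0.0169, 0.34]
tcp_rot: [0.965, 0.261, -0.0, -0.0]
contact_force: [0.3, -0.4, -0.6]
opening: 0.5
finger_force: 0.0
time: 1.93
eef_pos: [0.5064, -0.0171, 0.3397]
tcp_rot: [0.965, 0.263, -0.001, -0.0]
contact_force: [0.7, 0.4, -1.1]
opening: 0.499
finger_force: 0.0
[ 0.5064 -0.0171  0.3397] [ 0.9649  0.2626 -0.0007 -0.0001] 0.4989171415689235 [-0.2341 -0.1488  1.874  -0.0004  1.4177  0.8052]
[0.5764 0.0225 0.4627]
[320.895  179.8016]
[321.2664 128.7895]
[320.7546 165.3104]
```

View pics/w1.png

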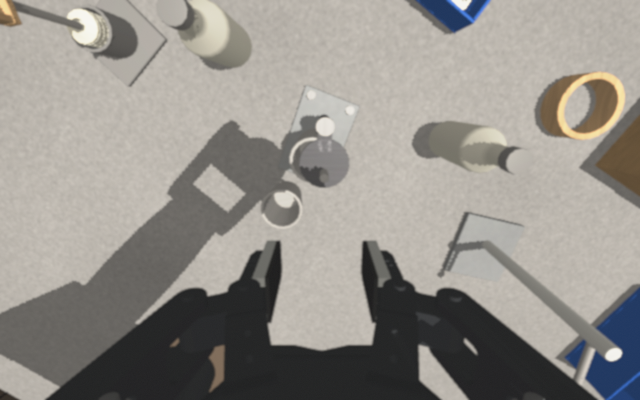

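The wrist view shows the cover disc at (320,162) with a sliver of cup rim at its left (295,155), the hinge post at (325,126) and the tumbler at (282,208). The path down is clear.

```bash
python3 -m handwheel '[0,-0.007,-0.249,0,0,0, 0,0,-0.249,0,0,0, 0,0,-0.249,0,0,0, 0,0,-0.249,0,0,0, 0,0,-0.2,0,0,0]'
python3 -m handwheel '[0,0,-0.049,0,0,0,0,0,0,0,0,0]'
python3 - <<'E'
from h import *
shot("side","s1");shot("scene","c2")
a=cv2.resize(load("s1")["p"][170:270,270:400],None,fx=3,fy=3);b=cv2.resize(load("c2")["p"][150:250,245:375],None,fx=3,fy=3)
cv2.imwrite("pics/c3.png",np.hstack([a,b]))
E
```

```text
time: 2.4
eef_pos: [0.5046, -0.0215, 0.158]
tcp_rot: [0.966, 0.259, -0.001, -0.0]
contact_force: [1.1, 0.5, 0.2]
opening: 0.498
finger_force: 0.0
time: 2.57
eef_pos: [0.5042, -0.0209, 0.1508]
tcp_rot: [0.966, 0.259, -0.003, -0.001]
contact_force: [-0.6, 1.1, 0.7]
opening: 0.499
finger_force: 0.0
```

View pics/c3.png

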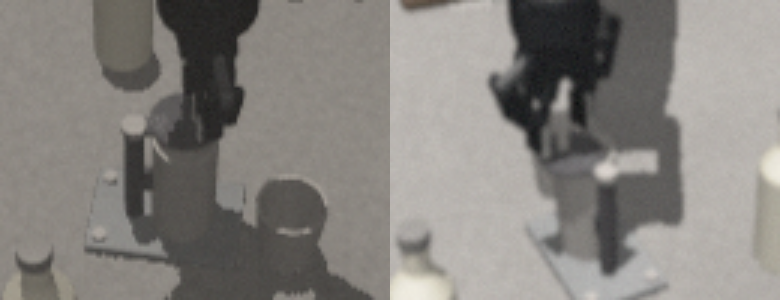

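The pin stands between the two fingers. I'll narrow the gap and work out the arc.

```bash
python3 - <<'E'
import numpy as np
c=np.array([.5504,.0075]);p=np.array([.5042,-.0209])
for k in range(1,16):
    a=np.radians(210+6.75*k);q=(c+.053*np.array([np.cos(a),np.sin(a)])).round(5)
    d=((q-p)/.15).round(3);print(k,d,q);p=p+d*.15
E
python3 -m handwheel '[0,0,0.03,0,0,0,0,0,0,0,0,0,0,0,0,0,0,0]' 0.25
```

```text
1 [ 0.025 -0.022] [ 0.50793 -0.02421]
2 [ 0.027 -0.032] [ 0.51196 -0.02898]
3 [ 0.03  -0.028] [ 0.51651 -0.03325]
4 [ 0.034 -0.025] [ 0.52153 -0.03695]
5 [ 0.036 -0.021] [ 0.52696 -0.04003]
6 [ 0.038 -0.016] [ 0.53271 -0.04246]
7 [ 0.04  -0.011] [ 0.5387  -0.04419]
8 [ 0.041 -0.007] [ 0.54486 -0.04521]
9 [ 0.042 -0.002] [ 0.55109 -0.0455 ]
10 [0.041 0.003] [ 0.55732 -0.04505]
11 [0.041 0.008] [ 0.56345 -0.04387]
12 [0.04  0.012] [ 0.56939 -0.04198]
13 [0.038 0.018] [ 0.57508 -0.0394 ]
14 [0.035 0.021] [ 0.58042 -0.03618]
15 [0.033 0.026] [ 0.58535 -0.03235]
time: 2.92
eef_pos: [0.5079, -0.0204, 0.1608]
tcp_rot: [0.965, 0.261, 0.002, 0.001]
contact_force: [0.5, 0.3, 0.1]
opening: 0.259
finger_force: 0.0
```

```bash
python3 -m handwheel '[0.01,-0.025,-0.02,0,0,0.075, 0.027,-0.032,0,0,0,0.075, 0.03,-0.028,0,0,0,0.075, 0.034,-0.025,0,0,0,0.075, 0.036,-0.021,0,0,0,0.075]'
python3 -m handwheel '[0.038,-0.016,0,0,0,0.075, 0.04,-0.011,0,0,0,0.075, 0.041,-0.007,0,0,0,0.075, 0.042,-0.002,0,0,0,0.075, 0.041,0.003,0,0,0,0.075]'
python3 -m handwheel '[0.041,0.008,0,0,0,0.075, 0.04,0.012,0,0,0,0.075, 0.038,0.018,0,0,0,0.075, 0.035,0.021,0,0,0,0.075, 0.033,0.026,0,0,0,0.075]'
python3 -m handwheel '[0,0,0,0,0,0,0,0,0,0,0,0]'
python3 - <<'E'
from h import *
shot("side","s2");shot("scene","c4")
a=cv2.resize(load("s2")["p"][170:270,270:400],None,fx=3,fy=3);b=cv2.resize(load("c4")["p"][150:250,245:375],None,fx=3,fy=3)
cv2.imwrite("pics/c5.png",np.hstack([a,b]))
E
```

```text
time: 3.33
eef_pos: [0.5267, -0.0398, 0.1558]
tcp_rot: [0.846, 0.532, -0.001, -0.0]
contact_force: [-2.3, -0.4, 1.0]
opening: 0.249
finger_force: 0.9
time: 3.75
eef_pos: [0.5573, -0.0452, 0.1558]
tcp_rot: [0.656, 0.755, -0.001, 0.0]
contact_force: [-1.8, -2.5, -0.1]
opening: 0.248
finger_force: 0.9
time: 4.17
eef_pos: [0.5844, -0.0332, 0.1558]
tcp_rot: [0.408, 0.913, -0.003, -0.001]
contact_force: [-18.4, -13.9, 6.0]
opening: 0.253
finger_force: 11.5
time: 4.33
eef_pos: [0.584, -0.0335, 0.1558]
tcp_rot: [0.41, 0.912, -0.003, -0.001]
contact_force: [-5.1, -6.1, 2.0]
opening: 0.248
finger_force: 4.1
```

View pics/c5.png

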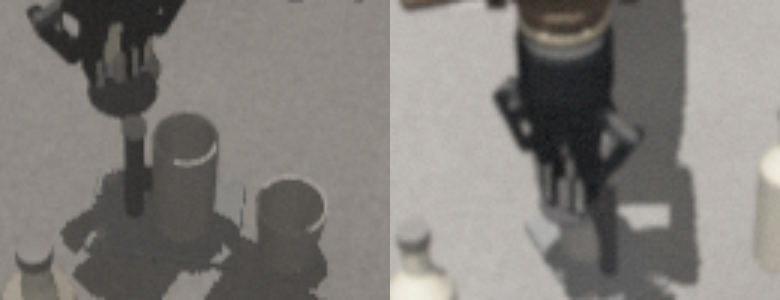

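The cover is swung well past 90 degrees, and the side view shows the open cup with its rim centred near (332,216). I'll lift off and move over the brush.

```bash
python3 -m handwheel '[-0.012,-0.012,0,0,0,0, 0,0,0.2,0,0,0, 0,0,0.27,0,0,0, 0,0,0.27,0,0,0, 0,0,0.27,0,0,0]'
python3 -m handwheel '[0,0,0.27,0,0,-0.02,-0.06,0.25,0,0,0,0,-0.06,0.25,0,0,0,0,-0.06,0.25,0,0,0,0,-0.06,0.25,0,0,0,0]' 0.8
python3 -m handwheel '[-0.06,0.25,0,0,0,0,-0.06,0.25,0,0,0,0,-0.06,0.25,0,0,0,0,-0.06,0.25,0,0,0,0,-0.06,0.25,0,0,0,0]'
python3 -m handwheel '[0,0,0,0,0,0,0,0,0,0,0,0]'
python3 - <<'E'
from h import *
np.set_printoptions(precision=4,suppress=True)
shot("side","s3");shot("scene","c6");shot("wrist","w2");s=ctrl.get_state();print(s["eef_pos"],s["tcp_rot"])
def up(n,u,v,w,h,k): return cv2.resize(load(n)["p"][v:v+h,u:u+w],None,fx=k,fy=k,interpolation=cv2.INTER_CUBIC)
a=np.hstack([up("s3",290,180,80,60,5),up("c6",270,170,80,60,5)])
b=cv2.resize(load("w2")["p"][0:240,160:480],(400,300));c=up("s3",250,270,80,60,5)
cv2.imwrite("pics/c7.png",np.vstack([a,np.hstack([b,c])]))
z=load("w2");print(proj(z,[.503,.305,.183]),proj(z,[.503,.305,.204]))
E
```

```text
time: 4.85
eef_pos: [0.5833, -0.0334, 0.309]
tcp_rot: [0.411, 0.912, 0.0, 0.0]
contact_force: [1.2, -1.6, 0.8]
opening: 0.248
finger_force: 0.0
time: 5.27
eef_pos: [0.5471, 0.1178, 0.3487]
tcp_rot: [0.426, 0.905, 0.001, 0.001]
contact_force: [-0.1, 0.4, -0.1]
opening: 0.8
finger_force: 0.0
time: 5.68
eef_pos: [0.5017, 0.3059, 0.3483]
tcp_rot: [0.425, 0.905, 0.001, 0.001]
contact_force: [0.7, 0.7, -0.4]
opening: 0.799
finger_force: 0.0
time: 5.85
eef_pos: [0.5016, 0.306, 0.3479]
tcp_rot: [0.423, 0.906, 0.001, 0.0]
contact_force: [0.5, -0.2, 0.3]
opening: 0.796
finger_force: 0.0
[0.5028 0.3032 0.3475] [0.4256 0.9049 0.0002 0.0004]
[320.8059 180.9789] [320.7944 186.7563]
```

View pics/c7.png

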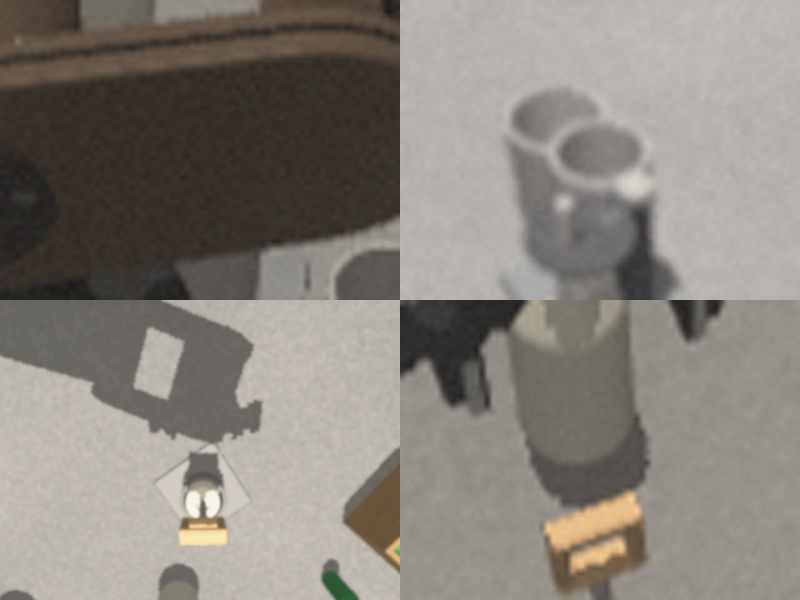

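Scene view: the hopper rim is centred at about (310,200.6) and the pin top is at (302.6,210), so the cover is clear. In the wrist view the loop's top bar is centred at (322.4,186) and lies square to the jaws, within about 1.5 mm of the prediction. I'll go down and grip it.

```bash
python3 - <<'E'
from h import *
np.set_printoptions(precision=4,suppress=True)
A=load("c6");B=load("s2")
X=tri([(A,310,200.6),(B,332,215.7)]);print(X,proj(A,X),proj(B,X),atz(A,310,200.6,.122),atz(B,332,215.7,.122))
print("pin",atz(A,302.6,210,.155),"hinge",atz(A,317,206.6,.129))
E
python3 -m handwheel '[0,0,-0.22,0,0,0,0,0,-0.22,0,0,0,0,0,-0.22,0,0,0,0,0,-0.22,0,0,0,0,0,-0.22,0,0,0]'
python3 -m handwheel '[0,0,0,0,0,0,0,0,0,0,0,0]'
python3 -m handwheel '[0,0,0,0,0,0,0,0,0,0,0,0,0,0,0,0,0,0,0,0,0,0,0,0,0,0,0,0,0,0]' 0.2 50
```

```text
[ 0.5095 -0.0009  0.1176] [309.6065 200.3623] [331.6185 216.0266] [ 0.5155 -0.0014  0.122 ] [0.5081 0.001  0.122 ]
pin [ 0.5796 -0.0377  0.155 ] hinge [0.5509 0.0075 0.129 ]
time: 6.42
eef_pos: [0.5032, 0.3023, 0.1811]
tcp_rot: [0.426, 0.904, 0.0, 0.0]
contact_force: [-0.0, 0.9, -0.9]
opening: 0.801
finger_force: 0.0
time: 6.58
eef_pos: [0.5019, 0.3022, 0.1805]
tcp_rot: [0.426, 0.905, -0.002, -0.002]
contact_force: [0.2, 0.6, 0.1]
opening: 0.799
finger_force: 0.0
time: 7.0
eef_pos: [0.5042, 0.3044, 0.1857]
tcp_rot: [0.425, 0.905, 0.002, 0.002]
contact_force: [-0.7, -1.2, 6.4]
opening: 0.416
finger_force: 50.5
```

Gripped: opening 0.416 is about 35 mm with 50 N on the pads. I'll lift and carry it over the hopper.

```bash
python3 -m handwheel '[0,0,0.2,0,0,0,0,0,0.26,0,0,0,0,0,0.26,0,0,0,0,0,0.26,0,0,0,0,0,0.26,0,0,0]'
python3 -m handwheel '[0.005,-0.15,0,0,0,0,0.005,-0.25,0,0,0,0,0.005,-0.25,0,0,0,0,0.005,-0.25,0,0,0,0,0.005,-0.25,0,0,0,0]'
python3 -m handwheel '[0.005,-0.25,0,0,0,0,0.005,-0.25,0,0,0,0,0.003,-0.25,0,0,0,0,0,-0.129,0,0,0,0,0,0,0,0,0,0]'
python3 -m handwheel '[0,0,0,0,0,0,0,0,0,0,0,0]'
python3 - <<'E'
from h import *
np.set_printoptions(precision=4,suppress=True)
shot("side","s4");shot("scene","c8");s=ctrl.get_state();print(s["eef_pos"],s["tcp_rot"],s["contact_force"])
def up(n,u,v,w,h,k): return cv2.resize(load(n)["p"][v:v+h,u:u+w],None,fx=k,fy=k,interpolation=cv2.INTER_CUBIC)
cv2.imwrite("pics/c9.png",np.hstack([up("s4",280,120,80,120,5),up("c8",270,130,80,120,5)]))
E
```

```text
time: 7.42
eef_pos: [0.502, 0.3038, 0.3704]
tcp_rot: [0.425, 0.905, 0.0, 0.0]
contact_force: [-0.2, 0.5, -2.3]
opening: 0.413
finger_force: 51.3
time: 7.83
eef_pos: [0.5057, 0.1301, 0.3687]
tcp_rot: [0.425, 0.905, 0.0, 0.001]
contact_force: [0.8, 0.4, -1.1]
opening: 0.414
finger_force: 51.4
time: 8.25
eef_pos: [0.508, -0.0039, 0.3685]
tcp_rot: [0.428, 0.904, -0.001, 0.001]
contact_force: [-0.5, -0.7, -1.6]
opening: 0.416
finger_force: 51.4
time: 8.42
eef_pos: [0.5081, 0.0001, 0.3683]
tcp_rot: [0.425, 0.905, 0.0, 0.0]
contact_force: [-0.4, 0.2, -0.9]
opening: 0.414
finger_force: 51.4
[0.5081 0.0007 0.3683] [0.4245 0.9054 0.0002 0.0001] [-0.3354 -0.0962 -1.4936]
```

View pics/c9.png

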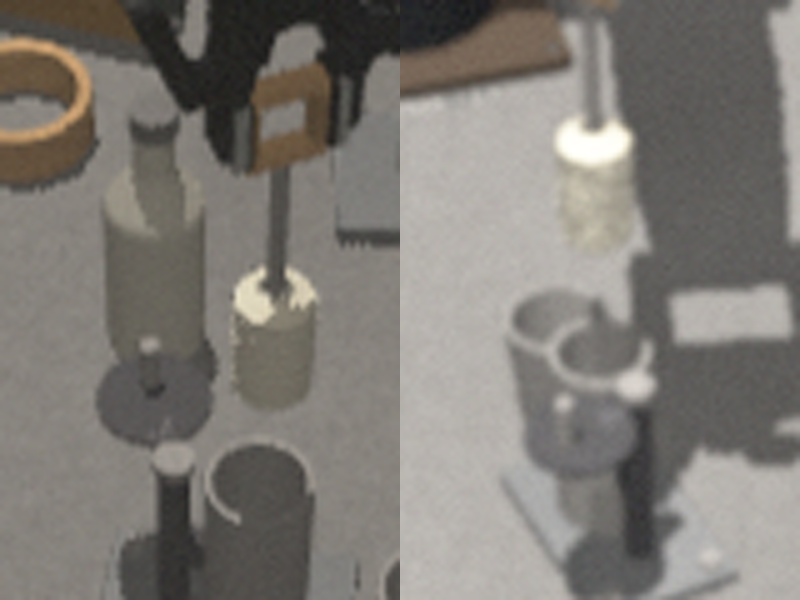

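Readings from this view:

| Point | Side | Scene |
|---|---|---|
| Rim centre | (331.8,216.4) | (310.2,200.4) |
| Head top centre | (335,178.5) | (309,158.4) |
| Head bottom centre | (334.8,196) | (309.4,175.6) |

```bash
python3 - <<'E'
from h import *
np.set_printoptions(precision=4,suppress=True)
A=load("c8");B=load("s4")
for n,a,b,h in [("rim",(310.2,200.4),(331.8,216.4),.122),("top",(309,158.4),(335,178.5),.267),("bot",(309.4,175.6),(334.8,196),.197)]:
    X=tri([(A,*a),(B,*b)]);print(n,X,proj(A,X)-a,proj(B,X)-b,atz(A,*a,h),atz(B,*b,h))
for X in ([.5092,-.0008,.122],[.508,.0005,.267],[.508,.0005,.197]):print(X,proj(A,X),proj(B,X))
E
```

```text
rim [0.5091 0.0003 0.1172] [-0.1848 -0.1113] [-0.1791  0.1535] [ 0.5149 -0.0007  0.122 ] [0.5079 0.0032 0.122 ]
top [0.5068 0.0007 0.255 ] [-0.7249 -0.4891] [-0.7282  0.6665] [ 0.5247 -0.0021  0.267 ] [0.5031 0.0086 0.267 ]
bot [0.5043 0.0015 0.1977] [-0.3728 -0.2391] [-0.3696  0.3285] [0.5047 0.0024 0.197 ] [ 0.5039 -0.0002  0.197 ]
[0.5092, -0.0008, 0.122] [309.5607 199.0454] [331.7709 214.9974]
[0.508, 0.0005, 0.267] [308.18   154.2934] [333.9255 175.3073]
[0.508, 0.0005, 0.197] [309.0474 176.5212] [332.9898 195.7845]
```

The head sits about 4–5 mm towards -x of the cup axis. I'll correct that, go down to just above the rim, and measure the head's silhouette by code.

```bash
python3 -m handwheel '[0.028,-0.01,-0.1,0,0,0,0,0,-0.15,0,0,0,0,0,-0.15,0,0,0,0,0,0,0,0,0,0,0,0,0,0,0]'
cat > seg.py <<'E'
from h import *
np.set_printoptions(precision=4,suppress=True)
shot("side","s5");shot("scene","c10");s=ctrl.get_state();print(s["eef_pos"],s["contact_force"])
for n,(u0,v0,u1,v1) in (("s5",(315,150,355,230)),("c10",(290,140,335,205))):
    p=load(n)["p"].astype(int)[v0:v1,u0:u1]
    print(n)
    for v in range(v0,v1,3):
        r=p[v-v0]; print(v,' '.join(f"{x:3d}" for x in r.mean(1).astype(int)))
def up(n,u,v,w,h,k): return cv2.resize(load(n)["p"][v:v+h,u:u+w],None,fx=k,fy=k,interpolation=cv2.INTER_CUBIC)
cv2.imwrite("pics/c11.png",np.hstack([up("s5",310,165,50,75,8),up("c10",285,145,50,75,8)]))
E
python3 seg.py | head -0; python3 - <<'E'
from h import *
s=ctrl.get_state();print(s["eef_pos"],s["contact_force"])
E
```

```text
time: 8.93
eef_pos: [0.5117, -0.0008, 0.3069]
tcp_rot: [0.424, 0.905, -0.0, -0.002]
contact_force: [-0.4, -0.4, -0.6]
opening: 0.415
finger_force: 51.4
[ 0.51302232 -0.00144855  0.3097626 ] [ 0.39163754  0.02550563 -1.64803394]Traceback (most recent call last):
  File "seg.py", line 8, in <module>
    r=p[v-v0]; print(v,' '.join(f"{x:3d}" for x in r.mean(1).astype(int)))
               ~~~~~^^^^^^^^^^^^^^^^^^^^^^^^^^^^^^^^^^^^^^^^^^^^^^^^^^^^^^
BrokenPipeError: [Errno 32] Broken pipe
```

```bash
python3 - <<'E'
from h import *
shot("side","s5");shot("scene","c10")
def up(n,u,v,w,h,k): return cv2.resize(load(n)["p"][v:v+h,u:u+w],None,fx=k,fy=k,interpolation=cv2.INTER_CUBIC)
cv2.imwrite("pics/c11.png",np.hstack([up("s5",310,165,50,75,8),up("c10",285,145,50,75,8)]))
E
```

```text
(no output)
```

View pics/c11.png

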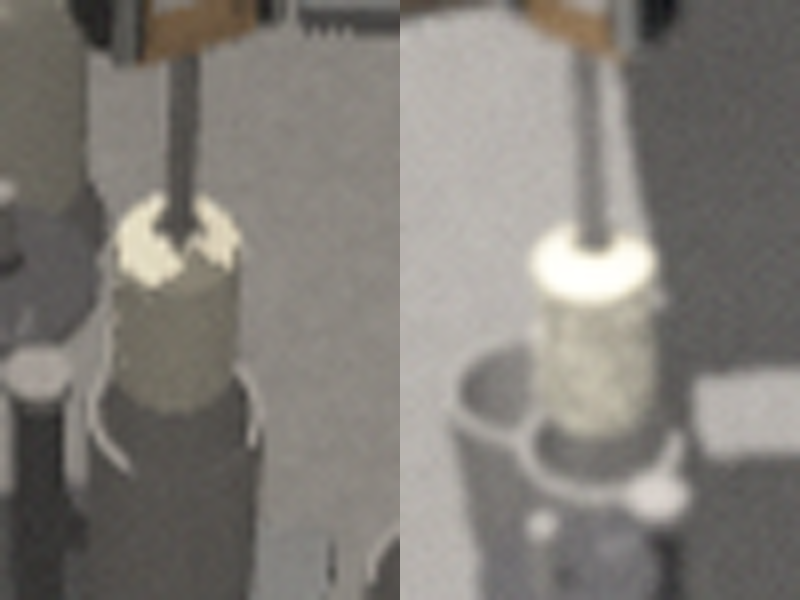

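The side view has the head's bottom centre at x=175 with the rim centre at 177 (crop pixels). In the scene view they are 593 and 602. That leaves about -2 mm in x and +3 mm in y to correct before going in gently.

```bash
python3 -m handwheel '[-0.01,0.017,0,0,0,0,0,0,-0.07,0,0,0,0,0,-0.07,0,0,0,0,0,-0.07,0,0,0,0,0,-0.07,0,0,0]'
python3 -m handwheel '[0,0,0,0,0,0,0,0,0,0,0,0]'
```

```text
time: 9.55
eef_pos: [0.5104, 0.0006, 0.2642]
tcp_rot: [0.425, 0.905, -0.0, -0.001]
contact_force: [-0.6, 0.4, -0.9]
opening: 0.415
finger_force: 51.5
time: 9.72
eef_pos: [0.5102, 0.0006, 0.2644]
tcp_rot: [0.425, 0.905, -0.0, -0.002]
contact_force: [0.7, -0.2, -0.8]
opening: 0.414
finger_force: 51.4
```

```bash
python3 -m handwheel '[0,0,-0.12,0,0,0,0,0,-0.12,0,0,0,0,0,-0.12,0,0,0,0,0,-0.1,0,0,0,0,0,-0.02,0,0,0]'
python3 -m handwheel '[0,0,0,0,0,0,0,0,0,0,0,0]'
```

```text
time: 10.13
eef_pos: [0.5095, 0.0007, 0.1915]
tcp_rot: [0.425, 0.905, -0.001, -0.002]
contact_force: [-0.3, 0.5, -2.0]
opening: 0.414
finger_force: 51.4
time: 10.3
eef_pos: [0.5115, 0.0004, 0.1951]
tcp_rot: [0.425, 0.905, 0.0, 0.001]
contact_force: [0.1, -0.2, -0.2]
opening: 0.409
finger_force: 51.4
```

```bash
python3 -m handwheel '[0,0,-0.02,0,0,0,0,0,0,0,0,0]'; python3 -m handwheel '[0,0,-0.015,0,0,0,0,0,0,0,0,0]' ; python3 -m handwheel '[0,0,-0.01,0,0,0,0,0,0,0,0,0]'
```

```text
time: 10.47
eef_pos: [0.5115, 0.0004, 0.1921]
tcp_rot: [0.425, 0.905, 0.0, 0.001]
contact_force: [-0.2, -0.6, -1.5]
opening: 0.412
finger_force: 51.4
time: 10.63
eef_pos: [0.5109, 0.0005, 0.189]
tcp_rot: [0.425, 0.905, 0.0, 0.0]
contact_force: [-0.2, -0.3, -1.4]
opening: 0.415
finger_force: 51.4
time: 10.8
eef_pos: [0.5112, 0.0005, 0.1878]
tcp_rot: [0.425, 0.905, 0.0, 0.001]
contact_force: [-0.0, -0.7, 0.6]
opening: 0.414
finger_force: 51.7
```

```bash
python3 -m handwheel '[0,0,0.18,0,0,0,0,0,0.18,0,0,0,0,0,0.17,0,0,0,0,0,0,0,0,0,0,0,0,0,0,0]'
python3 -m handwheel '[0,0,-0.18,0,0,0,0,0,-0.18,0,0,0,0,0,-0.17,0,0,0,0,0,0,0,0,0,0,0,0,0,0,0]'
python3 -m handwheel '[0,0,0,0,0,0,0,0,0,0,0,0]'
python3 -m handwheel '[0,0,0.18,0,0,0,0,0,0.18,0,0,0,0,0,0.17,0,0,0,0,0,0,0,0,0,0,0,0,0,0,0]'
python3 -m handwheel '[0,0,-0.18,0,0,0,0,0,-0.18,0,0,0,0,0,-0.17,0,0,0,0,0,0,0,0,0,0,0,0,0,0,0]'
python3 -m handwheel '[0,0,0,0,0,0,0,0,0,0,0,0]'
```

```text
time: 11.22
eef_pos: [0.5117, 0.0004, 0.2686]
tcp_rot: [0.425, 0.905, 0.0, 0.002]
contact_force: [0.5, 0.1, -1.5]
opening: 0.412
finger_force: 51.5
time: 11.63
eef_pos: [0.5097, 0.0007, 0.185]
tcp_rot: [0.425, 0.905, -0.0, -0.002]
contact_force: [-0.5, 0.4, -1.2]
opening: 0.413
finger_force: 53.7
time: 11.8
eef_pos: [0.5101, 0.0007, 0.186]
tcp_rot: [0.425, 0.905, -0.0, -0.001]
contact_force: [-0.0, -0.2, -0.8]
opening: 0.413
finger_force: 53.7
time: 12.22
eef_pos: [0.5115, 0.0004, 0.2683]
tcp_rot: [0.425, 0.905, 0.0, 0.002]
contact_force: [0.1, 0.2, -1.3]
opening: 0.412
finger_force: 53.7
time: 12.63
eef_pos: [0.5092, 0.0008, 0.1845]
tcp_rot: [0.425, 0.905, -0.001, -0.003]
contact_force: [-0.3, 0.4, -0.9]
opening: 0.415
finger_force: 54.0
time: 12.8
eef_pos: [0.5103, 0.0007, 0.1865]
tcp_rot: [0.425, 0.905, -0.0, -0.001]
contact_force: [-0.8, 0.7, -0.7]
opening: 0.418
finger_force: 54.0
```

The three strokes are done with no contact. Next: lift out, turn the loop to the peg, and stop off its free end.

```bash
python3 -m handwheel '[0,0,0.22,0,0,0,0,0,0.25,0,0,0,0,0,0.25,0,0,0,0,0,0.25,0,0,0,0,0,0.25,0,0,0]'
python3 -m handwheel '[0,0,0,0,0,0,-0.05,-0.155,0,0,0,-0.078,-0.05,-0.155,0,0,0,-0.078,-0.05,-0.155,0,0,0,-0.078,-0.05,-0.155,0,0,0,-0.078]'
python3 -m handwheel '[-0.05,-0.155,0,0,0,-0.078,-0.05,-0.155,0,0,0,-0.078,-0.05,-0.155,0,0,0,-0.078,-0.05,-0.155,0,0,0,-0.078,-0.05,-0.155,0,0,0,-0.078]'
python3 -m handwheel '[-0.05,-0.155,0,0,0,-0.078,-0.05,-0.155,0,0,0,-0.078,-0.05,-0.155,0,0,0,-0.078,-0.05,-0.155,0,0,0,-0.078,-0.05,-0.155,0,0,0,-0.078]'
python3 -m handwheel '[-0.05,-0.155,0,0,0,-0.078,-0.05,-0.155,0,0,0,-0.078,0,0,0,0,0,0,0,0,0,0,0,0]'
```

```text
time: 13.22
eef_pos: [0.5104, 0.0007, 0.3722]
tcp_rot: [0.425, 0.905, 0.0, 0.0]
contact_force: [0.5, 0.0, -1.3]
opening: 0.411
finger_force: 54.0
time: 13.63
eef_pos: [0.4803, -0.0931, 0.3701]
tcp_rot: [0.634, 0.773, 0.0, 0.0]
contact_force: [0.7, -0.6, -1.2]
opening: 0.41
finger_force: 54.0
time: 14.05
eef_pos: [0.4427, -0.2097, 0.3701]
tcp_rot: [0.838, 0.546, 0.0, 0.0]
contact_force: [-0.5, 0.3, -0.9]
opening: 0.417
finger_force: 54.0
time: 14.47
eef_pos: [0.4052, -0.3259, 0.3701]
tcp_rot: [0.964, 0.267, 0.0, 0.0]
contact_force: [0.4, 0.1, -1.0]
opening: 0.412
finger_force: 54.0
time: 14.8
eef_pos: [0.3903, -0.3721, 0.3697]
tcp_rot: [0.989, 0.15, -0.0, -0.001]
contact_force: [0.2, 0.7, -0.8]
opening: 0.412
finger_force: 54.0
```

```bash
python3 -m handwheel '[0,0,-0.2,0,0,0,0,0,-0.25,0,0,0,0,0,-0.25,0,0,0,0,0,-0.24,0,0,0,0,0,0,0,0,0]'
python3 -m handwheel '[0,0,0,0,0,0,0,0,0,0,0,0]'
python3 - <<'E'
from h import *
np.set_printoptions(precision=4,suppress=True)
shot("side","s6");shot("scene","c12");s=ctrl.get_state();T=s["eef_pos"];print(T,s["tcp_rot"])
l=[]
for n in("s6","c12"):
    z=load(n);p=z["p"].astype(int);c=proj(z,T);print(n,"tcp",c,"ball/posttop pred",proj(z,[.4535,-.3526,.2282]))
    m=((p[...,2]-p[...,0]>45)&(p[...,2]>90)).astype(np.uint8)
    u,v=c.astype(int);k=np.zeros_like(m);k[max(v-25,0):v+25,max(u-25,0):u+25]=1
    nn,L,st,ce=cv2.connectedComponentsWithStats(m*k)
    print([(list(st[i]),ce[i]) for i in range(1,nn) if st[i,4]>8])
    v0,u0=v-30,u-40
    cv2.imwrite(f"pics/{n}c.png",cv2.resize(z["p"][max(v0,0):v0+60,max(u0,0):u0+100],None,fx=4,fy=4,interpolation=cv2.INTER_CUBIC))
    print(v0,u0)
    P=cloud(z)[(m*k)>0];P=P[np.linalg.norm(P-T,axis=1)<.035];print(len(P),P.mean(0) if len(P) else 0,P.min(0) if len(P) else 0,P.max(0) if len(P) else 0)
E
```

```text
time: 15.22
eef_pos: [0.3883, -0.3663, 0.2204]
tcp_rot: [0.988, 0.152, -0.004, -0.007]
contact_force: [-0.4, 1.4, -2.4]
opening: 0.416
finger_force: 53.9
time: 15.38
eef_pos: [0.3919, -0.3719, 0.2318]
tcp_rot: [0.988, 0.151, 0.001, 0.002]
contact_force: [-0.4, 0.2, -0.1]
opening: 0.414
finger_force: 53.9
[ 0.3922 -0.3727  0.2332] [0.9885 0.1512 0.0015 0.0028]
s6 tcp [416.6014  94.5602] ball/posttop pred [392.0368  95.9471]
[]
64 376
0 0 0 0
c12 tcp [152.9838 166.3023] ball/posttop pred [163.289  181.0831]
[([np.int32(145), np.int32(157), np.int32(14), np.int32(7), np.int32(44)], array([151.4091, 159.9091])), ([np.int32(149), np.int32(167), np.int32(12), np.int32(7), np.int32(35)], array([154.8   , 170.4571]))]
136 112
79 [ 0.3968 -0.3712  0.2415] [ 0.3859 -0.3868  0.2181] [ 0.4059 -0.3555  0.2611]
```

The scene segmentation puts the loop centre within 1 px of the TCP's projection, and the TCP lies on the peg's line. I'll go in slowly along the peg.

```bash
python3 -m handwheel '[0.064,0.02,0,0,0,0,0.064,0.02,0,0,0,0,0.064,0.02,0,0,0,0,0.064,0.02,0,0,0,0,0.064,0.02,0,0,0,0]'
python3 -m handwheel '[0.03,0.01,0,0,0,0,0.03,0.01,0,0,0,0,0.03,0.01,0,0,0,0,0.03,0.01,0,0,0,0,0,0,0,0,0,0]'
```

```text
time: 15.9
eef_pos: [0.4402, -0.356, 0.2296]
tcp_rot: [0.989, 0.151, 0.0, 0.0]
contact_force: [-0.6, 0.0, -0.8]
opening: 0.416
finger_force: 54.0
time: 16.32
eef_pos: [0.4574, -0.3502, 0.2292]
tcp_rot: [0.989, 0.151, 0.0, -0.0]
contact_force: [-0.6, 0.7, -0.0]
opening: 0.413
finger_force: 54.0
```

```bash
python3 -m handwheel '[0.043,0.0125,0,0,0,0,0.043,0.0125,0,0,0,0,0.043,0.0125,0,0,0,0,0.043,0.0125,0,0,0,0,0,0,0,0,0,0]'
python3 -m handwheel '[0,0,-0.025,0,0,0,0,0,-0.025,0,0,0,0,0,0,0,0,0]'
python3 -m handwheel '[0,0,-0.02,0,0,0,0,0,0,0,0,0,0,0,0,0,0,0]'
```

```text
time: 16.73
eef_pos: [0.4838, -0.3426, 0.2294]
tcp_rot: [0.989, 0.151, 0.0, 0.0]
contact_force: [0.4, 0.7, -1.6]
opening: 0.41
finger_force: 54.0
time: 16.98
eef_pos: [0.482, -0.3426, 0.2204]
tcp_rot: [0.989, 0.151, -0.001, -0.001]
contact_force: [-0.5, -0.0, -1.2]
opening: 0.415
finger_force: 54.0
time: 17.23
eef_pos: [0.4824, -0.343, 0.2185]
tcp_rot: [0.989, 0.151, -0.0, -0.0]
contact_force: [-0.4, -0.3, -0.7]
opening: 0.41
finger_force: 54.0
```

Expected contact is at about 0.215, so I'll lower in 1.5 mm steps until the peg carries the loop.

```bash
for i in 1; do :; done; python3 -m handwheel '[0,0,-0.01,0,0,0,0,0,0,0,0,0,0,0,0,0,0,0]'
python3 -m handwheel '[0,0,-0.01,0,0,0,0,0,0,0,0,0,0,0,0,0,0,0]'
python3 -m handwheel '[0,0,-0.01,0,0,0,0,0,0,0,0,0,0,0,0,0,0,0]'
```

```text
time: 17.48
eef_pos: [0.4826, -0.343, 0.2174]
tcp_rot: [0.989, 0.151, 0.0, 0.0]
contact_force: [-0.7, 0.6, -0.3]
opening: 0.419
finger_force: 54.0
time: 17.73
eef_pos: [0.4826, -0.3429, 0.2157]
tcp_rot: [0.989, 0.151, -0.0, -0.0]
contact_force: [-0.6, -1.0, -1.1]
opening: 0.413
finger_force: 54.0
time: 17.98
eef_pos: [0.4826, -0.3429, 0.2141]
tcp_rot: [0.989, 0.151, -0.0, -0.0]
contact_force: [-0.7, -0.7, 0.0]
opening: 0.411
finger_force: 54.0
```

```bash
python3 -m handwheel '[0,0,-0.01,0,0,0,0,0,0,0,0,0,0,0,0,0,0,0]'
python3 -m handwheel '[0,0,-0.008,0,0,0,0,0,0,0,0,0,0,0,0,0,0,0]'
```

```text
time: 18.23
eef_pos: [0.4828, -0.3431, 0.2132]
tcp_rot: [0.989, 0.151, 0.0, 0.0]
contact_force: [0.3, 0.8, -0.1]
opening: 0.41
finger_force: 54.4
time: 18.48
eef_pos: [0.4829, -0.3432, 0.2128]
tcp_rot: [0.989, 0.151, 0.0, 0.0]
contact_force: [-2.5, 0.8, 3.9]
opening: 0.413
finger_force: 54.8
```

The upward force is now about 4 N more, so the loop rests on the peg. Releasing and withdrawing straight up.

```bash
python3 -m handwheel '[0,0,0.006,0,0,0,0,0,0,0,0,0,0,0,0,0,0,0,0,0,0,0,0,0,0,0,0,0,0,0]' 0.7
python3 -m handwheel '[0,0,0,0,0,0,0,0,0.1,0,0,0,0,0,0.15,0,0,0,0,0,0.2,0,0,0,0,0,0.25,0,0,0]'
python3 -m handwheel '[0,0,0.25,0,0,0,0,0,0.25,0,0,0,-0.2,-0.06,0,0,0,0,-0.2,-0.06,0,0,0,0,0,0,0,0,0,0]'
python3 -m handwheel '[0,0,0,0,0,0,0,0,0,0,0,0,0,0,0,0,0,0,0,0,0,0,0,0,0,0,0,0,0,0]'
python3 - <<'E'
from h import *
shot("side","s7");shot("scene","c14")
def up(n,u,v,w,h,k): return cv2.resize(load(n)["p"][v:v+h,u:u+w],None,fx=k,fy=k,interpolation=cv2.INTER_CUBIC)
a=np.hstack([up("s7",320,70,100,75,4),up("c14",130,165,100,75,4)])
b=np.hstack([cv2.resize(load("s7")["p"],(400,250)),cv2.resize(load("c14")["p"],(400,250))])
cv2.imwrite("pics/fin.png",np.vstack([a,b]))
E
```

```text
time: 18.9
eef_pos: [0.4826, -0.3428, 0.212]
tcp_rot: [0.989, 0.151, -0.0, -0.0]
contact_force: [-0.1, 0.7, 0.4]
opening: 0.701
finger_force: 0.0
time: 19.32
eef_pos: [0.4818, -0.3421, 0.3157]
tcp_rot: [0.989, 0.151, -0.002, -0.002]
contact_force: [1.2, -0.6, 0.5]
opening: 0.698
finger_force: 0.0
time: 19.73
eef_pos: [0.4198, -0.3622, 0.3939]
tcp_rot: [0.989, 0.149, -0.0, 0.001]
contact_force: [0.3, -0.5, -0.2]
opening: 0.699
finger_force: 0.0
time: 20.15
eef_pos: [0.4233, -0.3606, 0.3921]
tcp_rot: [0.988, 0.151, -0.0, -0.0]
contact_force: [0.4, 0.4, 0.9]
opening: 0.704
finger_force: 0.0
```

View pics/fin.png

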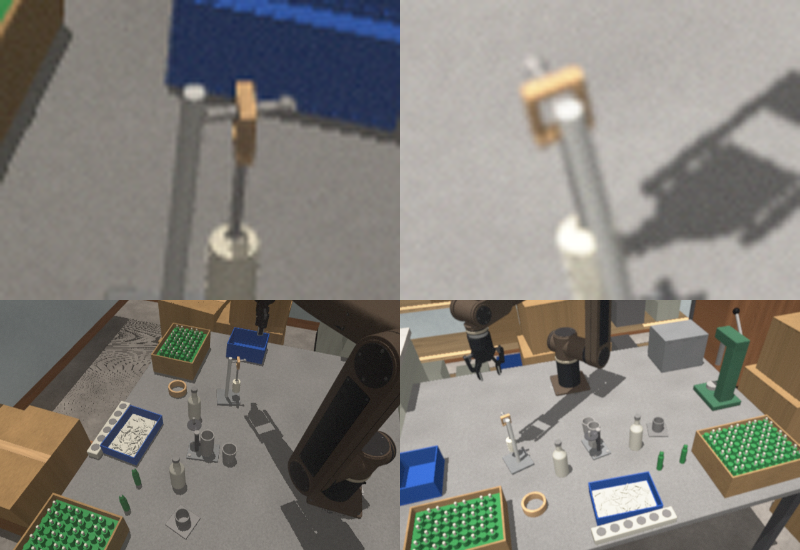

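The brush hangs by its loop on the middle of the peg, with the loop at (243,122) in the side crop. The cover is open and nothing else has moved.

```bash
python3 -m handwheel '[0,0,0,0,0,0,0,0,0,0,0,0,0,0,0,0,0,0,0,0,0,0,0,0,0,0,0,0,0,0]'; python3 -c "
from plant import ctrl
print(ctrl.sign_off())"
```

```text
time: 20.67
eef_pos: [0.4227, -0.361, 0.3926]
tcp_rot: [0.989, 0.151, 0.0, 0.0]
contact_force: [-0.5, 0.5, 1.0]
opening: 0.699
finger_force: 0.0
the job is handed in; nothing more can be done
None
```

The job is handed in at about 21 s: the cover is swung open, the hopper was scrubbed three times to an estimated 2–3 mm above its floor (drawn up about 80 mm between), the brush hangs by its loop on the peg, and nothing else on the bench was touched.

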